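# Release a bench shaker's sprung transport lock and slide its platform across

### The job

Release the bench shaker: pull the red sprung lock screw straight up until you feel it stop, ease it back about 3 mm into line with its thread, then drive it counter-clockwise (seen from above) along the rising thread, never forcing it, until it stays up by itself when you let go. Then take the blue handle and slide the platform gently all the way to the left-hand end of its rails (left as seen from the knob's side), keeping the dish and the jar on it standing, and let go of everything.

Things in the scene. Friction and masses are not known exactly. Their poses are not given: they have to be found in the camera images.
- shaker: White bench shaker, fixed to the bench, 270 mm deep (its x), 360 mm wide (its y), top of the housing 60 mm above the bench. Origin on the bench under its centre; x points away from its front (roughly away from the robot), y to the left as seen from its front (towards the end to which the platform slides), z up.
- tower: Fixed aluminium lock tower at the middle of the shaker's front: round collar 43 mm across, top 106 mm above the bench; the hidden thread is inside. Origin on the bench under the lock screw's upright axis, 88 mm in front of the shaker's centre. The thread is spoiled if the screw presses on it, up, down or sideways, with more than 20 N. The firm stop for the lift is 12 to 27 mm above rest.
- lock_grip (a point): Grip point on the red round knob of the lock screw: on its axis, 10 mm below its top, 130 mm above the bench at rest. Knob 36 mm across, 30 mm tall; fingertips may go at most 22 mm below this point. Lifts straight up against a damped spring (4.5 N plus 250 N per m of lift) to a firm stop; the thread's mouth lies 1.5 to 4 mm below that stop. Let go before it is parked, it drops back.
- lock (a joint): Turn of the screw, rad, + counter-clockwise from above; starts at -0.15 to 0.25. Held 1.5 to 4 mm below its stop it turns into the thread, whose mouth is at 0.3 to 0.45 (it jams there if too high or low). The 2.5 mm high channel is level to 0.45, rises 4 mm evenly from 0.45 to 1.05, and the knob must rise with it; level beyond 1.05: parked, stays up 12 to 27 mm above rest. End at 1.75.
- platform (a joint): Travel of the platform in m, along the shaker's y: 0 at the transport position where the lock pin holds it, 0.045 at the left-hand end of its rails. It slides with about 2 N of friction once the lock is parked.
- handle_grip (a point): Centre of the blue grip bar on the platform, 120 mm above the bench: bar 50 mm long along the shaker's x, 12 mm thick along the shaker's y, 30 mm tall (105 to 135 mm above the bench). The tray under it has its floor at 78 mm and its rim at 84 mm above the bench.
- tray_dish_center (a point): Closed petri dish, 90 mm across and 16 mm tall, loose on the tray; point at its centre.
- tray_jar: Amber jar with a blue cap, 44 mm across and 55 mm tall, loose on the tray; origin at the centre of its underside.
There are look-alikes about, which are no part of the job. What is shaped like the tray_jar but grey or pink is not meant. Leave any pink look-alike of the part that bears tray_dish_center alone.

How it is judged:
By the outcome, as a careful person would: the job done as asked, in the order asked, and still so for the second after the job is handed in, with the robot touching nothing.
It also fails if it takes over 64 s, if anything falls off the work surface, if the arm or the gripper's body presses on something with over 40 N, if the wrist force passes 120 N, or if a joint passes its speed limit or range.

### The arm

A 6-joint arm with a two-finger parallel gripper is mounted at the origin on the work surface. World frame = base frame: x ahead of the robot, y to its left, z up, the work surface at z = 0. Lengths are in m, angles in rad, forces in N, time in s.
With the tool pointing down it reaches from about 0.25 to 0.8 m from the base axis. Payload 8.5 kg.
Tool frame: the origin (TCP) lies between the finger pads; the fingertips stand ctrl.tcp_to_tips ahead of it and the grasp point (between the pads) lies 8 mm behind it (ctrl.tcp_to_tips is the distance from the TCP to the fingertips, in m); z points along the fingers, y is the line along which they close (so a half turn about z gives the same grasp; the last joint's range is limited). The gripper opens to 85 mm and grips with 20 to 120 N. Pads are 22 mm wide; open, the fingers measure 114 mm over their backs; the gripper's body (76 mm by 85 mm) begins 54 mm behind the grasp point. The pads swing forward as they close: fully open they stand 13 mm farther back than shut.
Start: joints at [1.307, 0.238, -0.013, 1.319, 0, 1.571], TCP at [0.137, 0.507, 0.242] pointing down, gripper open.
Joint ranges: [-2.66, 2.66], [-1.03, 1.9], [-1.14, 1.46], [-1.82, 2.27], [-1.45, 1.34], [-3.14, 3.14]. Speed limits (rad/s): [2.22, 2.22, 2.79, 3.14, 3.14, 3.14].

### API

Orientations are given as a rotation vector (axis times angle).
In Python, from plant import readout, grab_frame, workorder, trace, ctrl gives the robot as it stands.
- The arm moves only by the tool move_arm, never from a script. Its argument "commands" is a list of rows, each a list of 5 numbers: the finger opening in mm, from 0 to 85.4, then the shift along the tool's x, y, z in mm, then the turn about the tool's z in rad. A call has 1 to 10 rows; each row shifts and turns the commanded pose from where the row before left it, along the tool's axes as they then stand; what a row does not reach is not made up. A row lasts 1/12 s, in which the tool goes at most 41.7 mm and 7.16 degrees, less where a joint would pass 70% of its speed; a pose out of reach is approached as far as the arm can. A call with a gripper value outside its range is refused whole. The fingers move at their own pace and stop on an object; "newtons" is the grip in N (left out, the last holds). Time passes only in rows, so rows that do not move let the fingers close. It gives the time, the measured TCP pose, the force, the opening and the grip force at its end, in the units of the state.
- readout.observe(): the state, without advancing time (a new reading comes with each control period).
- grab_frame(name): name is "side" or "top" or "wrist"; returns a dict with "frame" (480x640x3 uint8, red, green, blue), "range_z" (480x640 float32, m along the optical axis (not along the pixel's ray), 0 where there is no reading), "fovy" (degrees; the focal length in pixels is half the picture's height over the tangent of half this angle, whatever the lens; pixels are square), "cx", "cy" (the principal point, pixels), "world_to_cam" (4x4, takes a point from world to camera coordinates); the wrist camera has in their place "mount" (4x4, takes a point from camera to tool coordinates, whose origin is the TCP and whose axes are the flange's). Camera axes: x right, y down, z forward; pixel columns grow to the right and rows downward; lengths in m; the calibration is good to about 2 mm. The wrist camera is an equidistant fisheye: a pixel r from the principal point sees the ray r / f radians off the axis. A picture is of the moment at which its call begins: read the wrist's pose just before it.
- workorder.job_done(): hands the job in; it is judged then, once.
Trained networks look in the newest picture that a camera, given by its name, has taken for a name from the list of things; names that differ only in an ending like _2 or _b are one class to them, and where a whole thing is asked for, a point or a joint stands for the part that bears it (a point fixed in the world has none). Each returns a list of dicts, best first, with "confidence" (0 to 1); they miss things now and then, are a little off and sometimes report something else, mostly with a low value. They report only what shows in the picture. A call takes as long as a camera call. They do not tell look-alikes from the thing itself.
- trace(camera, name): "mask" (480x640 bool, what is visible of it) and "box" ([centre column, centre row, width, height] in pixels, round what is visible of it).
The state is a dict: "t": time; "joints": joint angles; "qd": joint speeds; "joint_efforts": joint torques, N m; "tcp_pos": TCP position; "tool_rot": TCP orientation; "contact_force": force on the tool from outside, world axes, zero at the start; "ft_torque": the same for the moment, N m; "finger_gap": finger opening in m; "grasp_force": force on a finger pad.
Only numpy, scipy, OpenCV 4.12 (cv2) and the standard library are available. Lean on these libraries where they do the work, as an engineer would, in place of code of your own. Each camera call takes 0.05 s, during which the arm holds its last target. There are 200 camera calls.

## Working session

There is one attempt and no reset: what is moved stays moved. The work goes in short steps, Python scripts to look and compute and a tool call to move; the robot and the scene stay as the last step left them, time stands still between calls to the robot, and variables do not carry over. Pictures are saved under pics/ and viewed, at most 10 in all, crops included, and the job is handed in when it is done.

Besides the shell and the picture viewer there is one more tool, called as name(argument=value, ...) on one line, values as JSON. move_arm: Moves the arm, as the interface text tells. Its arguments: {"type":"object","properties":{"commands":{"type":"array","items":{"type":"array","items":{"type":"number"}}},"newtons":{"type":"number"}},"required":["commands"]}

```bash
mkdir -p pics; cat > h.py <<'E'
import numpy as np, cv2
from plant import readout, grab_frame, workorder, trace, ctrl
from scipy.spatial.transform import Rotation as R
def world(g, mask):
    f=240/np.tan(np.radians(g['fovy'])/2)
    v,u=np.nonzero(mask&(g['range_z']>0)); z=g['range_z'][v,u]
    P=np.c_[(u-g['cx'])/f*z,(v-g['cy'])/f*z,z,np.ones(len(z))]
    return (P@np.linalg.inv(g['world_to_cam']).T)[:,:3]
E
python3 - <<'E'
from h import *
s=readout.observe(); print(s['t'],s['tcp_pos'],s['tool_rot'],ctrl.tcp_to_tips,s['contact_force'])
for c in ['top','side']:
    g=grab_frame(c); cv2.imwrite(f'pics/{c}0.png',g['frame'][:,:,::-1])
    for n in ['shaker','tower','lock_grip','handle_grip','tray_dish_center','tray_jar','platform']:
        for d in trace(c,n)[:3]:
            P=world(g,d['mask'])
            if len(P)<5: continue
            print(c,n,round(d['confidence'],2),np.round(d['box']),'med',np.round(np.median(P,0),4),'lo',np.round(np.percentile(P,2,0),3),'hi',np.round(np.percentile(P,98,0),3))
E
```

```text
0.0 [0.13678871 0.50645181 0.24166699] [-4.13150231e-01 -3.11412609e+00  2.26043489e-03] 0.011 [-0.38507388  0.05032985  0.12463966]
top shaker 0.57 [331. 292. 244. 203.] med [0.5577 0.0076 0.0622] lo [ 0.427 -0.151  0.056] hi [0.71  0.2   0.134]
top tower 0.68 [342. 352.  30.  38.] med [0.4892 0.0051 0.1049] lo [ 0.453 -0.017  0.077] hi [0.505 0.026 0.108]
top lock_grip 0.83 [340. 350.  24.  29.] med [0.4866 0.0065 0.1391] lo [ 0.469 -0.01   0.117] hi [0.502 0.023 0.142]
top handle_grip 0.72 [324. 277. 177. 166.] med [0.6093 0.0108 0.0779] lo [ 0.5   -0.091  0.067] hi [0.707 0.163 0.117]
top tray_dish_center 0.74 [278. 268.  50.  55.] med [0.6112 0.1048 0.0935] lo [0.572 0.065 0.091] hi [0.65  0.144 0.096]
top tray_dish_center 0.57 [250. 139.  50.  51.] med [0.8393 0.1613 0.0154] lo [0.799 0.122 0.001] hi [0.881 0.203 0.018]
top tray_jar 0.88 [311. 134.  28.  30.] med [0.8366 0.0501 0.0537] lo [0.821 0.032 0.005] hi [0.861 0.069 0.057]
top tray_jar 0.82 [320. 239.  24.  33.] med [0.6568 0.0338 0.1322] lo [0.639 0.015 0.078] hi [0.676 0.053 0.135]
top tray_jar 0.68 [357. 157.  26.  2
[... 698 characters left out ...]
ter 0.87 [273. 233.  70.  44.] med [0.6064 0.0935 0.0933] lo [0.57  0.061 0.078] hi [0.652 0.144 0.095]
side tray_dish_center 0.71 [216. 275.  30.  44.] med [ 0.4818 -0.0057  0.1353] lo [ 0.467 -0.013  0.11 ] hi [0.502 0.02  0.141]
side tray_jar 0.86 [431. 264.  35.  46.] med [ 0.7896 -0.0388  0.0395] lo [ 0.778 -0.05   0.006] hi [ 0.814 -0.014  0.056]
side tray_jar 0.6 [416. 233.  28.  39.] med [0.8318 0.0409 0.0366] lo [0.821 0.028 0.001] hi [0.861 0.066 0.056]
side tray_jar 0.59 [328. 230.  34.  48.] med [0.6512 0.0212 0.1133] lo [0.639 0.012 0.081] hi [0.675 0.048 0.133]
side platform 0.7 [307. 269. 219. 132.] med [ 0.5959 -0.0194  0.0782] lo [ 0.49  -0.102  0.067] hi [0.711 0.152 0.131]
```

View pics/top0.png

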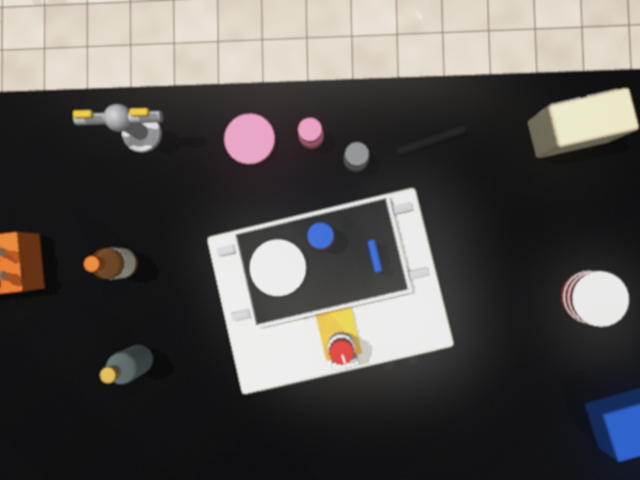

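View pics/side0.png

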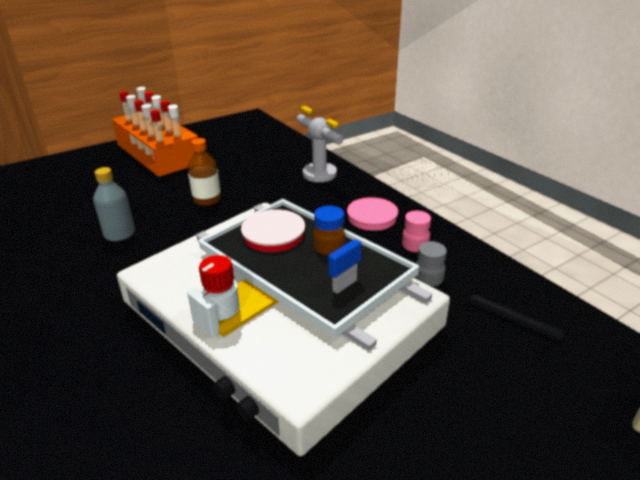

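```bash
python3 - <<'E'
from h import *
s=readout.observe(); M=R.from_rotvec(s['tool_rot']).as_matrix(); print(np.round(M,3), s['joints'])
for c in ['top','side']:
    g=grab_frame(c); f=g['frame'].astype(int); r,gr,b=f[...,0],f[...,1],f[...,2]
    al=np.ones((480,640),bool)
    full=np.full((480,640,3),np.nan); m=g['range_z']>0; full[m]=world(g,al)
    X,Y,Z=[full[...,i] for i in range(3)]
    near=(abs(X-.57)<.2)&(abs(Y)<.22)
    k=near&(r>120)&(gr<80)&(b<80)&(Z>.134)&(X<.53); P=full[k]
    cc,rad=cv2.minEnclosingCircle(P[:,:2].astype(np.float32)); print(c,'knob',len(P),P.mean(0),cc,rad,np.median(P[:,2]))
    wt=near&(r>180)&(gr>180)&(b>150)&(Z>.137)&(X<.53); print('mark',wt.sum(),full[wt].mean(0))
    h=near&(b>110)&(r<100)&(Z>.1)&(Y<0.0); P=full[h]; print('handle',len(P),P.mean(0),P.min(0),P.max(0))
    t=P[P[:,2]>.13]; print(' top',len(t),t.mean(0) if len(t) else '', cv2.minAreaRect(t[:,:2].astype(np.float32)) if len(t)>3 else '')
    q=near&(abs(Z-.06)<.004); P=full[q]; print('house',cv2.minAreaRect((P[:,:2]*1000).astype(np.float32)))
    for n,lo in (('dish',.088),):
        d=near&(Z>.088)&(Z<.1)&(Y>.04)&(X>.55); print(n,full[d].mean(0), cv2.minEnclosingCircle(full[d][:,:2].astype(np.float32)))
    if c=='top':
        a=cv2.resize(g['frame'][210:390,290:430,::-1],None,fx=4,fy=3.3333); a=cv2.resize(g['frame'][210:390,280:440,::-1],None,fx=3.3,fy=3.3,interpolation=cv2.INTER_CUBIC); cv2.imwrite('pics/crop1.png',a)
E
```

```text
[[-0.965  0.261 -0.   ]
 [ 0.261  0.965 -0.   ]
 [-0.    -0.    -1.   ]] [ 1.30701955e+00  2.38142198e-01 -1.35220705e-02  1.31920983e+00
 -2.64958442e-06  1.57082941e+00]
top knob 347 [0.48800235 0.00631602 0.13933203] (0.4865332245826721, 0.0060239569284021854) 0.016954418271780014 0.1393632798867268
mark 22 [0.47262796 0.00430769 0.14012567]
handle 267 [ 0.62651668 -0.04600313  0.13377934] [ 0.60226039 -0.05653077  0.12491569] [ 0.65048309 -0.03621021  0.13820764]
 top 259 [ 0.62658596 -0.04607046  0.13396927] ((0.6267014145851135, -0.046309031546115875), (0.04936133325099945, 0.011748243123292923), 12.32170581817627)
house ((570.2033081054688, 25.368423461914062), (268.772705078125, 358.1449279785156), 12.198001861572266)
dish [0.61079159 0.10475625 0.09353997] ((0.6163907051086426, 0.09615778177976608), 0.055296391248703)
side knob 507 [0.4844356  0.00129232 0.13906318] (0.48457980155944824, 0.004180183634161949) 0.01906275376677513 0.139518905560577
mark 25 [0.47603472 0.00372036 0.14031612]
handle 739 [ 0.62371955 -0.05240244  0.12496835] [ 0.60213698 -0.05876119  0.10271714] [ 0.65247408 -0.03860632  0.13603961]
 top 296 [ 0.62546305 -0.05007733  0.13374871] ((0.6271135210990906, -0.04798591136932373), (0.05011185258626938, 0.012941322289407253), 11.693266868591309)
house ((570.290771484375, 23.449874877929688), (269.19140625, 359.4542541503906), 12.321314811706543)
dish [0.60963349 0.09955128 0.09331659] ((0.6177358031272888, 0.09375623613595963), 0.055992111563682556)
```

View pics/crop1.png

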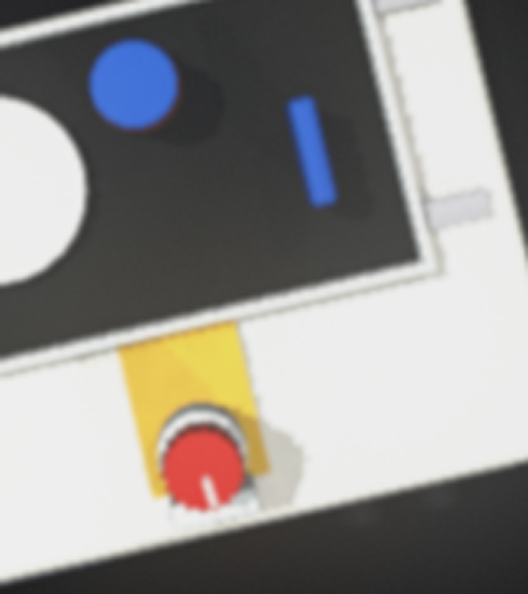

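Candidates: the knob at (341,351) is the only red one, and the crop shows it with its white mark. The blue bar is at (374,256) and the blue-capped jar at (320,235). I'm leaving the pink jar (310,132), grey jar (357,157) and pink dish (249,138) alone.

move_arm(commands=[[70,-10,-8,0,0],[70,-20,-17,0,0],[70,-25,-21,0,0],[70,-25,-21,0,0],[70,-25,-21,0,0],[70,-25,-21,0,0],[70,-25,-21,0,0],[70,-25,-21,0,0],[70,-25,-21,0,0],[70,-25,-21,0,0]], newtons=40)

```text
t: 1.73
tcp_pos: [0.3091, 0.2585, 0.2424]
tool_rot: [0.413, 3.114, 0.0]
contact_force: [0.1, 0.2, -0.1]
finger_gap: 0.0702
grasp_force: 0.0
```

move_arm(commands=[[70,-25,-21,0,0],[70,-25,-21,0,0],[70,-25,-21,0,0],[70,-25,-21,0,0],[70,-25,-21,0,0],[70,-25,-21,0,0],[70,-25,-21,0,0],[70,-25,-21,0,0],[70,-15,-13,0,0],[70,0,0,0,0]])

```text
t: 2.57
tcp_pos: [0.4705, 0.0264, 0.242]
tool_rot: [0.418, 3.113, -0.001]
contact_force: [-0.8, 0.5, 0.7]
finger_gap: 0.0702
grasp_force: 0.0
```

```bash
cat > off.py <<'E'
from h import *
import sys
t=np.array([float(a) for a in sys.argv[1:4]])
s=readout.observe(); M=R.from_rotvec(s['tool_rot']).as_matrix()
print('t',s['t'],'tcp',np.round(s['tcp_pos'],4),'yaw',round(np.arctan2(M[1,0],M[0,0]),3),'tilt',M[2],'j',np.round(s['joints'],3))
print('go mm',np.round(1000*M.T@(t-s['tcp_pos']),1),'F',np.round(s['contact_force'],2),'gap',s['finger_gap'],s['grasp_force'])
E
python3 off.py .485 .0053 .124
```

```text
t 2.5667 tcp [0.4705 0.0264 0.242 ] yaw 2.874 tilt [-7.71746101e-04 -8.58106618e-04 -9.99999334e-01] j [ 5.700e-02  1.460e-01 -1.320e-01  1.292e+00 -1.000e-03  3.240e-01]
go mm [-19.5 -16.4 118.1] F [-0.79  0.49  0.74] gap 0.07017314492027553 0.0
```

move_arm(commands=[[70,-10,-8,5,0],[70,-6,-5,10,0],[70,0,0,15,0],[70,0,0,15,0],[70,0,0,0,0],[70,0,0,0,0]])

```text
t: 3.07
tcp_pos: [0.4802, 0.0131, 0.1965]
tool_rot: [-0.412, -3.112, 0.001]
contact_force: [0.0, -0.6, 0.1]
finger_gap: 0.0698
grasp_force: 0.0
```

```bash
python3 off.py .485 .0053 .124; python3 - <<'E'
from h import *
s=readout.observe(); g=grab_frame('wrist'); cv2.imwrite('pics/w1.png',g['frame'][:,:,::-1])
fr=g['frame'].astype(int); z=g['range_z']; f=240/np.tan(np.radians(g['fovy'])/2)
v,u=np.mgrid[:480,:640]; dx,dy=u-g['cx'],v-g['cy']; r=np.hypot(dx,dy)+1e-9; th=r/f
k=z*np.tan(th)/r
P=np.stack([dx*k,dy*k,z,np.ones_like(z)],-1)@g['mount'].T
W=P[...,:3]@R.from_rotvec(s['tool_rot']).as_matrix().T+s['tcp_pos']
m=(z>0)&(fr[...,0]>110)&(fr[...,1]<80)&(fr[...,2]<80)&(W[...,2]>.136)&(W[...,2]<.145)
Q=W[m]; print(m.sum(),Q.mean(0),cv2.minEnclosingCircle(Q[:,:2].astype(np.float32)))
m2=(z>0)&(fr.min(-1)>150)&(abs(W[...,2]-.141)<.004)&(np.hypot(W[...,0]-.485,W[...,1]-.005)<.02); print('mark',m2.sum(),W[m2].mean(0))
E
```

```text
t 3.0667 tcp [0.4802 0.0131 0.1965] yaw 2.878 tilt [ 2.00503673e-03 -7.65637118e-04 -9.99997697e-01] j [ 0.027  0.185 -0.203  1.185 -0.     0.29 ]
go mm [-6.8 -6.2 72.5] F [ 0.03 -0.59  0.08] gap 0.06981829729794224 0.0
2556 [0.484644   0.00824735 0.14014046] ((0.4856562614440918, 0.005895866081118584), 0.0193158145993948)
mark 125 [0.4769998  0.00200811 0.14090629]
```

View pics/w1.png

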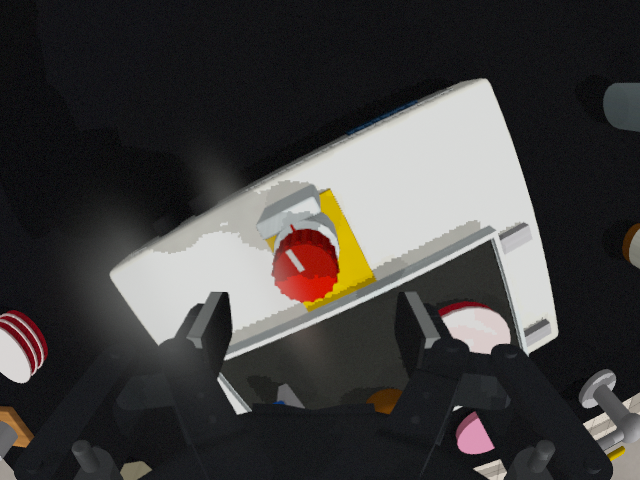

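move_arm(commands=[[70,-4,-3,5,0],[70,-3,-3,12,0],[70,0,0,18,0],[70,0,0,18,0],[70,0,0,12,0],[70,0,0,5,0],[70,0,0,0,0],[70,0,0,0,0],[70,0,0,0,0]])

```text
t: 3.87
tcp_pos: [0.4869, 0.0053, 0.1283]
tool_rot: [0.413, 3.113, 0.0]
contact_force: [0.0, 0.2, 0.5]
finger_gap: 0.0701
grasp_force: 0.0
```

```bash
python3 off.py .4854 .0056 .124
```

```text
t 3.8667 tcp [0.4869 0.0053 0.1283] yaw 2.878 tilt [-1.56721565e-03  3.36914911e-04 -9.99998715e-01] j [ 0.011  0.241 -0.315  1.013 -0.     0.275]
go mm [ 1.6 -0.2  4.3] F [0.01 0.19 0.52] gap 0.07013001988210897 0.0
```

move_arm(commands=[[70,1.5,0,3.5,0],[60,0,0,0,0],[45,0,0,0,0],[38,0,0,0,0],[30,0,0,0,0],[30,0,0,0,0],[30,0,0,0,0],[30,0,0,0,0]], newtons=40)

```text
t: 4.53
tcp_pos: [0.4852, 0.0064, 0.1243]
tool_rot: [0.412, 3.114, 0.002]
contact_force: [-0.5, 5.6, 5.5]
finger_gap: 0.0348
grasp_force: 39.9
```

```bash
python3 off.py .4854 .0056 .124
```

```text
t 4.5333 tcp [0.4852 0.0064 0.1243] yaw 2.878 tilt [-6.58273138e-04  1.48133279e-03 -9.99998686e-01] j [ 1.200e-02  2.420e-01 -3.250e-01  1.002e+00  1.000e-03  2.760e-01]
go mm [-0.4 -0.7  0.3] F [-0.49  5.57  5.53] gap 0.03480658197367099 39.90219175815582
```

move_arm(commands=[[30,0,1,0,0],[30,0,0,-1,0],[30,0,0,-1,0],[30,0,0,-1.5,0],[30,0,0,-1.5,0],[30,0,0,-1.5,0],[30,0,0,-1.5,0],[30,0,0,-1,0],[30,0,0,0,0],[30,0,0,0,0]])

```text
t: 5.37
tcp_pos: [0.485, 0.0067, 0.1329]
tool_rot: [-0.413, -3.114, 0.0]
contact_force: [2.3, 3.3, -6.6]
finger_gap: 0.0349
grasp_force: 40.6
```

```bash
python3 off.py .4854 .0056 .124
```

```text
t 5.3667 tcp [0.485  0.0067 0.1329] yaw 2.878 tilt [ 3.56558368e-05 -1.41419375e-04 -9.99999989e-01] j [ 0.014  0.235 -0.31   1.025 -0.     0.278]
go mm [-0.7 -1.   8.9] F [ 2.27  3.34 -6.63] gap 0.034929060456786065 40.63036859035492
```

move_arm(commands=[[30,-0.4,0.6,-1,0],[30,0,0,-1,0],[30,0,0,-1,0],[30,0,0,0,0],[30,0,0,0,0]])

```text
t: 5.78
tcp_pos: [0.4852, 0.0069, 0.1358]
tool_rot: [-0.413, -3.114, 0.001]
contact_force: [-0.8, -1.5, -7.2]
finger_gap: 0.0346
grasp_force: 40.7
```

move_arm(commands=[[30,0,0,-1,0],[30,0,0,-0.5,0],[30,0,0,0,0],[30,0,0,0,0]])

```text
t: 6.12
tcp_pos: [0.4853, 0.007, 0.1373]
tool_rot: [-0.413, -3.114, 0.001]
contact_force: [-1.1, -1.7, -7.6]
finger_gap: 0.0348
grasp_force: 40.8
```

move_arm(commands=[[30,0,0,-0.7,0],[30,0,0,0,0],[30,0,0,-0.7,0],[30,0,0,0,0]])

```text
t: 6.45
tcp_pos: [0.4854, 0.0071, 0.1387]
tool_rot: [-0.413, -3.114, 0.001]
contact_force: [-2.5, -3.8, -7.4]
finger_gap: 0.0345
grasp_force: 40.8
```

move_arm(commands=[[30,0,0,-0.7,0],[30,0,0,0,0],[30,0,0,-0.7,0],[30,0,0,0,0]])

```text
t: 6.78
tcp_pos: [0.4854, 0.0071, 0.1401]
tool_rot: [-0.413, -3.114, 0.001]
contact_force: [-1.9, -2.7, -8.4]
finger_gap: 0.0345
grasp_force: 40.8
```

move_arm(commands=[[30,0.2,-0.3,-0.7,0],[30,0,0,0,0],[30,0,0,-0.7,0],[30,0,0,0,0]])

```text
t: 7.12
tcp_pos: [0.4853, 0.007, 0.1416]
tool_rot: [0.413, 3.114, 0.0]
contact_force: [-2.6, -2.1, -8.4]
finger_gap: 0.0347
grasp_force: 40.8
```

move_arm(commands=[[30,0,0,-0.7,0],[30,0,0,0,0],[30,0,0,-0.7,0],[30,0,0,0,0]])

```text
t: 7.45
tcp_pos: [0.4854, 0.007, 0.143]
tool_rot: [0.413, 3.114, -0.0]
contact_force: [-1.5, -2.2, -8.1]
finger_gap: 0.0347
grasp_force: 40.8
```

move_arm(commands=[[30,0,0,-0.7,0],[30,0,0,0,0],[30,0,0,-0.7,0],[30,0,0,0,0]])

```text
t: 7.78
tcp_pos: [0.4853, 0.007, 0.1444]
tool_rot: [0.413, 3.114, -0.0]
contact_force: [-1.1, -2.5, -8.8]
finger_gap: 0.0348
grasp_force: 40.8
```

move_arm(commands=[[30,0,0,-0.7,0],[30,0,0,0,0],[30,0,0,-0.7,0],[30,0,0,0,0]])

```text
t: 8.12
tcp_pos: [0.4853, 0.007, 0.1458]
tool_rot: [0.413, 3.114, -0.0]
contact_force: [-1.7, -1.9, -10.5]
finger_gap: 0.0348
grasp_force: 40.9
```

move_arm(commands=[[30,0,0,-0.7,0],[30,0,0,0,0],[30,0,0,0,0]])

```text
t: 8.37
tcp_pos: [0.4853, 0.007, 0.1465]
tool_rot: [0.413, 3.114, -0.0]
contact_force: [-1.1, -1.5, -9.4]
finger_gap: 0.0346
grasp_force: 40.9
```

move_arm(commands=[[30,0,0,-0.7,0],[30,0,0,0,0],[30,0,0,0,0]])

```text
t: 8.62
tcp_pos: [0.4853, 0.007, 0.1472]
tool_rot: [0.413, 3.114, -0.0]
contact_force: [-1.5, -1.1, -9.6]
finger_gap: 0.0352
grasp_force: 40.9
```

move_arm(commands=[[30,0,0,-0.7,0],[30,0,0,0,0],[30,0,0,0,0]])

```text
t: 8.87
tcp_pos: [0.4852, 0.007, 0.1477]
tool_rot: [-0.413, -3.114, 0.0]
contact_force: [-1.4, -1.1, -11.5]
finger_gap: 0.0348
grasp_force: 41.1
```

move_arm(commands=[[30,0,0,-0.7,0],[30,0,0,0,0],[30,0,0,0,0]])

```text
t: 9.12
tcp_pos: [0.4852, 0.0069, 0.1482]
tool_rot: [-0.413, -3.114, 0.0]
contact_force: [0.1, -1.1, -15.7]
finger_gap: 0.0348
grasp_force: 41.7
```

```bash
cat > knob.py <<'E'
from h import *
s=readout.observe(); g=grab_frame('side')
fr=g['frame'].astype(int); m=(g['range_z']>0); full=np.full((480,640,3),np.nan); full[m]=world(g,np.ones((480,640),bool))
k=(fr[...,0]>100)&(fr[...,1]<70)&(fr[...,2]<70)&(np.hypot(full[...,0]-.485,full[...,1]-.0055)<.024)&(full[...,2]>.1)
P=full[k]; print('knob z',len(P),np.percentile(P[:,2],[1,5,50,95,99]),'tcp',s['tcp_pos'][2])
E
python3 knob.py; python3 off.py .485 .0056 .124
```

```text
knob z 210 [0.13725117 0.13951074 0.15280159 0.16374239 0.16429492] tcp 0.14824183669333754
t 9.1667 tcp [0.4852 0.007  0.1482] yaw 2.878 tilt [ 4.49562603e-04 -2.06680542e-04 -9.99999878e-01] j [ 0.014  0.224 -0.283  1.065 -0.     0.278]
go mm [-0.2 -1.4 24.2] F [ -0.41  -2.52 -16.16] gap 0.034622378990301704 41.73946559429169
```

move_arm(commands=[[30,0,0,1,0],[30,0,0,1,0],[30,0,0,1,0],[30,0,0,0.8,0],[30,0,0,0,0],[30,0,0,0,0]])

```text
t: 9.67
tcp_pos: [0.4853, 0.0069, 0.1448]
tool_rot: [0.413, 3.114, -0.0]
contact_force: [-1.0, -2.1, -9.4]
finger_gap: 0.0348
grasp_force: 42.4
```

```bash
cat > st.py <<'E'
from h import *
s=readout.observe(); M=R.from_rotvec(s['tool_rot']).as_matrix()
print(round(s['t'],2),'tcp',np.round(s['tcp_pos']*1e3,2),'yaw',round(np.arctan2(M[1,0],M[0,0])%6.2832,3),'F',np.round(s['contact_force'],1),'T',np.round(s['ft_torque'],3),'j6',round(s['joints'][5],3))
E
python3 st.py; python3 knob.py
```

```text
9.67 tcp [485.31   6.93 144.77] yaw 2.878 F [-1.  -2.1 -9.4] T [-0.59   0.509  0.005] j6 0.278
knob z 206 [0.13411438 0.13683414 0.1494352  0.16040007 0.1610544 ] tcp 0.1447685202843883
```

move_arm(commands=[[30,0,0,0,-0.05],[30,0,0,0,-0.05],[30,0,0,0,0],[30,0,0,0,0]])

```text
t: 10.05
tcp_pos: [0.4854, 0.0069, 0.1448]
tool_rot: [0.259, 3.131, -0.0]
contact_force: [-3.0, -2.5, -8.3]
finger_gap: 0.0347
grasp_force: 42.4
```

```bash
python3 st.py
```

```text
10.05 tcp [485.36   6.93 144.8 ] yaw 2.976 F [-3.  -2.5 -8.3] T [-0.613  0.431  0.053] j6 0.18
```

move_arm(commands=[[30,0,0,0,-0.05],[30,0,0,0,-0.05],[30,0,0,0,0],[30,0,0,0,0]])

```text
t: 10.38
tcp_pos: [0.4854, 0.0069, 0.1447]
tool_rot: [0.104, 3.14, -0.0]
contact_force: [-1.8, -1.6, -9.0]
finger_gap: 0.0345
grasp_force: 42.4
```

```bash
python3 st.py
```

```text
10.38 tcp [485.37   6.93 144.75] yaw 3.075 F [-1.8 -1.6 -9. ] T [-0.678  0.446  0.016] j6 0.081
```

move_arm(commands=[[30,0,0,0,-0.05],[30,0,0,0,-0.05],[30,0,0,0,0],[30,0,0,0,0]])

```text
t: 10.72
tcp_pos: [0.4854, 0.0069, 0.1448]
tool_rot: [-0.052, 3.141, -0.0]
contact_force: [-2.0, -1.4, -9.3]
finger_gap: 0.0349
grasp_force: 42.4
```

```bash
python3 st.py
```

```text
10.72 tcp [485.39   6.91 144.76] yaw 3.175 F [-2.  -1.4 -9.3] T [-0.661  0.361 -0.036] j6 -0.019
```

move_arm(commands=[[30,0,0,0,-0.05],[30,0,0,0,-0.03],[30,0,0,0,0],[30,0,0,0,0]])

```text
t: 11.05
tcp_pos: [0.4854, 0.0069, 0.1448]
tool_rot: [-0.178, 3.136, -0.0]
contact_force: [-2.0, -2.4, -9.9]
finger_gap: 0.0349
grasp_force: 42.4
```

```bash
python3 st.py
```

```text
11.05 tcp [485.39   6.91 144.76] yaw 3.255 F [-2.  -2.4 -9.9] T [-0.68   0.336 -0.018] j6 -0.099
```

```bash
cat > mark.py <<'E'
from h import *
s=readout.observe(); g=grab_frame('wrist')
import sys
if len(sys.argv)>1: cv2.imwrite(sys.argv[1],g['frame'][:,:,::-1])
fr=g['frame'].astype(int); z=g['range_z']; f=240/np.tan(np.radians(g['fovy'])/2)
v,u=np.mgrid[:480,:640]; dx,dy=u-g['cx'],v-g['cy']; r=np.hypot(dx,dy)+1e-9; k=z*np.tan(r/f)/r
W=(np.stack([dx*k,dy*k,z,np.ones_like(z)],-1)@g['mount'].T)[...,:3]@R.from_rotvec(s['tool_rot']).as_matrix().T+s['tcp_pos']
near=(z>0)&(np.hypot(W[...,0]-.4855,W[...,1]-.0058)<.019)&(W[...,2]>.136)&(W[...,2]<.175)
red=near&(fr[...,0]>100)&(fr[...,1]<80); print('red',red.sum(),np.percentile(W[red][:,2],[5,50,95]))
m=near&(fr.min(-1)>120)&(W[...,2]>np.percentile(W[red][:,2],95)-.003); Q=W[m]; print('mark',m.sum())
if m.sum()>8:
    c=Q[:,:2].mean(0); w,V=np.linalg.eigh(np.cov(Q[:,:2].T)); a=np.arctan2(*V[::-1,1]); 
    print(c,'line ang mod pi',round(a%np.pi-.2138,3),'radial',round((np.arctan2(c[1]-.0058,c[0]-.4855)-.2138)%6.2832-np.pi,3))
E
python3 mark.py pics/w2.png
```

```text
red 6638 [0.14563662 0.16029725 0.16131401]
mark 281
[ 0.4778325  -0.00055237] line ang mod pi 0.401 radial 0.478
```

View pics/w2.png

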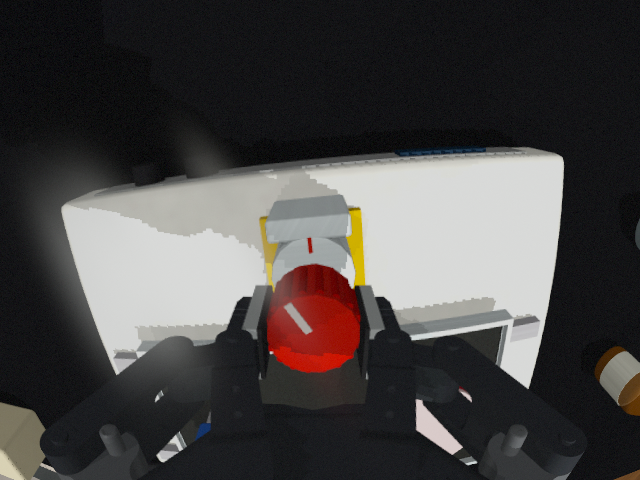

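move_arm(commands=[[30,0,0,0,-0.04],[30,0,0,-0.3,-0.04],[30,0,0,0,0],[30,0,0,0,0]])

```text
t: 11.43
tcp_pos: [0.4854, 0.0069, 0.1451]
tool_rot: [-0.304, 3.127, -0.0]
contact_force: [-1.5, -2.1, -8.9]
finger_gap: 0.0348
grasp_force: 42.4
```

```bash
python3 st.py
```

```text
11.43 tcp [485.39   6.91 145.06] yaw 3.335 F [-1.5 -2.1 -8.9] T [-0.729  0.296  0.005] j6 -0.179
```

move_arm(commands=[[30,0,0,-0.3,-0.04],[30,0,0,-0.3,-0.04],[30,0,0,0,0],[30,0,0,0,0]])

```text
t: 11.77
tcp_pos: [0.4854, 0.0069, 0.1456]
tool_rot: [-0.428, 3.112, -0.0]
contact_force: [-1.2, -2.1, -8.8]
finger_gap: 0.0348
grasp_force: 42.4
```

```bash
python3 st.py; python3 mark.py
```

```text
11.77 tcp [485.37   6.92 145.64] yaw 3.415 F [-1.2 -2.1 -8.8] T [-0.757  0.206  0.023] j6 -0.259
red 6763 [0.14539544 0.16118696 0.1621841 ]
mark 276
[ 0.47886187 -0.00161498] line ang mod pi 0.681 radial 0.627
```

move_arm(commands=[[30,0,0,-0.3,-0.04],[30,0,0,-0.25,-0.04],[30,0,0,-0.25,-0.04],[30,0,0,0,0],[30,0,0,0,0]])

```text
t: 12.23
tcp_pos: [0.4854, 0.0069, 0.1464]
tool_rot: [-0.615, 3.081, -0.0]
contact_force: [-0.9, -2.8, -9.4]
finger_gap: 0.0347
grasp_force: 42.4
```

```bash
python3 st.py
```

```text
12.23 tcp [485.39   6.91 146.44] yaw 3.535 F [-0.9 -2.8 -9.4] T [-0.8    0.096 -0.004] j6 -0.379
```

move_arm(commands=[[30,0,0,-0.3,-0.04],[30,0,0,-0.25,-0.04],[30,0,0,-0.25,-0.04],[30,0,0,0,0],[30,0,0,0,0]])

```text
t: 12.65
tcp_pos: [0.4854, 0.0069, 0.1472]
tool_rot: [-0.798, 3.038, -0.0]
contact_force: [-1.5, -1.7, -10.0]
finger_gap: 0.0349
grasp_force: 42.4
```

```bash
python3 st.py; python3 mark.py
```

```text
12.65 tcp [485.42   6.93 147.25] yaw 3.655 F [ -1.5  -1.7 -10. ] T [-0.792  0.064  0.086] j6 -0.499
red 6965 [0.1449936  0.16274204 0.16381702]
mark 277
[ 0.48090204 -0.00301468] line ang mod pi 0.895 radial 0.876
```

move_arm(commands=[[30,0,0,-0.3,-0.04],[30,0,0,-0.25,-0.04],[30,0,0,0,0],[30,0,0,0,0]])

```text
t: 13.03
tcp_pos: [0.4854, 0.0069, 0.1478]
tool_rot: [-0.919, 3.004, -0.0]
contact_force: [-1.0, -2.4, -10.7]
finger_gap: 0.035
grasp_force: 42.4
```

```bash
python3 st.py
```

```text
13.03 tcp [485.4    6.91 147.78] yaw 3.735 F [ -1.   -2.4 -10.7] T [-0.786 -0.081  0.002] j6 -0.579
```

move_arm(commands=[[30,0,0,-0.3,-0.04],[30,0,0,-0.25,-0.04],[30,0,0,0,0],[30,0,0,0,0]])

```text
t: 13.37
tcp_pos: [0.4854, 0.0069, 0.1483]
tool_rot: [-1.038, 2.965, -0.0]
contact_force: [-1.1, -2.7, -11.3]
finger_gap: 0.0346
grasp_force: 42.4
```

```bash
python3 st.py
```

```text
13.37 tcp [485.39   6.94 148.34] yaw 3.815 F [ -1.1  -2.7 -11.3] T [-0.774 -0.195  0.025] j6 -0.659
```

move_arm(commands=[[30,0,0,-0.25,-0.04],[30,0,0,0,-0.04],[30,0,0,0,0],[30,0,0,0,0]])

```text
t: 13.7
tcp_pos: [0.4854, 0.0069, 0.1486]
tool_rot: [-1.156, 2.921, -0.0]
contact_force: [-0.1, -2.4, -9.6]
finger_gap: 0.0349
grasp_force: 42.4
```

```bash
python3 st.py
```

```text
13.7 tcp [485.41   6.93 148.59] yaw 3.895 F [-0.1 -2.4 -9.6] T [-0.776 -0.253 -0.028] j6 -0.739
```

move_arm(commands=[[30,0,0,0,-0.04],[30,0,0,0,-0.04],[30,0,0,0,-0.04],[30,0,0,0,0],[30,0,0,0,0]])

```text
t: 14.12
tcp_pos: [0.4854, 0.0069, 0.1486]
tool_rot: [-1.329, 2.847, -0.0]
contact_force: [0.9, -2.3, -10.8]
finger_gap: 0.0345
grasp_force: 42.4
```

```bash
python3 st.py; python3 mark.py
```

```text
14.12 tcp [485.42   6.94 148.58] yaw 4.015 F [  0.9  -2.3 -10.8] T [-0.796 -0.248  0.033] j6 -0.859
red 7094 [0.14456165 0.16404846 0.16510963]
mark 301
[ 0.48439216 -0.00319703] line ang mod pi 1.333 radial 1.234
```

move_arm(commands=[[30,0,0,0,-0.04],[30,0,0,0,-0.04],[30,0,0,0,-0.04],[30,0,0,0,-0.04],[30,0,0,0,-0.04],[30,0,0,0,0],[30,0,0,0,0]])

```text
t: 14.75
tcp_pos: [0.4854, 0.007, 0.1486]
tool_rot: [-1.607, 2.699, -0.0]
contact_force: [1.0, -3.1, -10.9]
finger_gap: 0.035
grasp_force: 42.4
```

```bash
python3 st.py; python3 mark.py
```

```text
14.75 tcp [485.43   6.96 148.61] yaw 4.215 F [  1.   -3.1 -10.9] T [-0.745 -0.325 -0.008] j6 -1.059
red 7050 [0.14495073 0.16407739 0.16511293]
mark 314
[ 0.48648006 -0.00284831] line ang mod pi 1.386 radial 1.47
```

move_arm(commands=[[30,0,0,0.5,0],[30,0,0,0.5,0],[30,0,0,0,0],[30,0,0,0,0]])

```text
t: 15.13
tcp_pos: [0.4854, 0.007, 0.1476]
tool_rot: [-1.609, 2.698, -0.0]
contact_force: [0.9, -2.2, -11.4]
finger_gap: 0.035
grasp_force: 42.4
```

move_arm(commands=[[30,0,0,0.5,0],[30,0,0,0,0],[30,0,0,0,0]])

```text
t: 15.38
tcp_pos: [0.4854, 0.0069, 0.1471]
tool_rot: [-1.61, 2.698, -0.0]
contact_force: [1.0, -4.0, -9.4]
finger_gap: 0.0347
grasp_force: 42.5
```

move_arm(commands=[[30,0,0,0.4,0],[30,0,0,0,0],[30,0,0,0,0]])

```text
t: 15.63
tcp_pos: [0.4854, 0.007, 0.1468]
tool_rot: [-1.61, 2.697, -0.0]
contact_force: [0.6, -2.6, -7.0]
finger_gap: 0.0346
grasp_force: 42.6
```

move_arm(commands=[[30,0,0,0.4,0],[30,0,0,0,0],[30,0,0,0,0]])

```text
t: 15.88
tcp_pos: [0.4855, 0.007, 0.1465]
tool_rot: [-1.61, 2.697, -0.0]
contact_force: [-0.0, -2.4, -3.6]
finger_gap: 0.0345
grasp_force: 42.9
```

```bash
python3 st.py
```

```text
15.88 tcp [485.46   6.99 146.52] yaw 4.218 F [-0.  -2.4 -3.6] T [-0.612 -0.261  0.015] j6 -1.062
```

move_arm(commands=[[36,0,0,0.4,0],[38,0,0,0,0],[45,0,0,0,0],[60,0,0,0,0],[60,0,0,0,0],[60,0,0,-10,0],[60,0,0,-25,0],[60,0,0,-30,0],[60,0,0,-10,0],[60,0,0,0,0]])

```text
t: 16.72
tcp_pos: [0.4868, 0.007, 0.2235]
tool_rot: [-1.608, 2.694, -0.004]
contact_force: [0.1, 0.5, 0.7]
finger_gap: 0.0599
grasp_force: 0.0
```

```bash
python3 mark.py; python3 knob.py; python3 off.py .6268 -.0465 .130; python3 - <<'E'
from h import *
g=grab_frame('top'); cv2.imwrite('pics/top2.png',g['frame'][180:400,180:470,::-1].repeat(2,0).repeat(2,1))
E
```

```text
red 3200 [0.14858516 0.16183916 0.16296678]
mark 170
[ 0.48624695 -0.00192871] line ang mod pi 1.519 radial 1.453
knob z 1035 [0.13456157 0.13669156 0.15685369 0.16225752 0.16285259] tcp 0.22180334313288844
t 16.8167 tcp [0.4854 0.007  0.2207] yaw -2.065 tilt [-2.32924960e-04 -4.33536085e-04 -9.99999879e-01] j [ 0.014  0.179 -0.147  1.245 -0.    -1.062]
go mm [ -20.  -149.8   90.7] F [-0.56  0.03  0.18] gap 0.059991885802569714 0.0
```

View pics/top2.png

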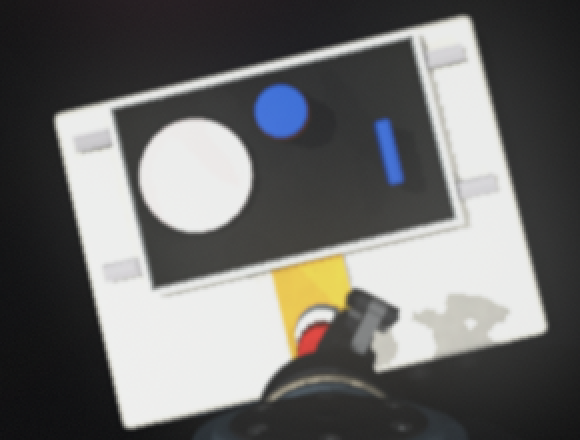

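move_arm(commands=[[60,0,0,0,0.06],[60,0,0,0,0.1],[60,0,0,0,0.11],[60,0,0,0,0.11],[60,0,0,0,0.11],[60,0,0,0,0.11],[60,0,0,0,0.11],[60,0,0,0,0.1],[50,0,0,0,0.053],[50,0,0,0,0]])

```text
t: 17.7
tcp_pos: [0.4846, 0.007, 0.2194]
tool_rot: [0.33, -3.122, -0.0]
contact_force: [-0.9, 0.2, -0.4]
finger_gap: 0.05
grasp_force: 0.0
```

move_arm(commands=[[50,-10,-6,0,0],[50,-20,-13,0,0],[50,-22,-15,0,0],[50,-22,-15,0,0],[50,-22,-15,0,0],[50,-20,-12,0,0],[50,-10,-6,0,0],[50,0,0,20,0],[50,0,0,20,0],[50,0,0,0,0]])

```text
t: 18.53
tcp_pos: [0.6246, -0.0468, 0.176]
tool_rot: [0.336, -3.117, -0.002]
contact_force: [-0.1, 0.9, -0.7]
finger_gap: 0.0497
grasp_force: 0.0
```

```bash
python3 off.py .6268 -.0465 .117
```

```text
t 18.5333 tcp [ 0.6246 -0.0468  0.176 ] yaw -2.927 tilt [ 0.00636926  0.00178095 -0.99997813] j [-0.075  0.443  0.121  1.256 -0.    -0.29 ]
go mm [-2.6 -0.3 59. ] F [-0.05  0.88 -0.7 ] gap 0.04971169477266628 0.0
```

move_arm(commands=[[40,0,0,0,0],[40,0,0,0,0]])

```text
t: 18.7
tcp_pos: [0.6261, -0.0466, 0.1813]
tool_rot: [-0.336, 3.123, -0.0]
contact_force: [-0.3, 0.5, -0.2]
finger_gap: 0.0404
grasp_force: 0.0
```

```bash
python3 off.py .6268 -.0465 .117; python3 - <<'E'
from h import *
s=readout.observe(); g=grab_frame('wrist')
fr=g['frame'].astype(int); z=g['range_z']; f=240/np.tan(np.radians(g['fovy'])/2)
v,u=np.mgrid[:480,:640]; dx,dy=u-g['cx'],v-g['cy']; r=np.hypot(dx,dy)+1e-9; k=z*np.tan(r/f)/r
W=(np.stack([dx*k,dy*k,z,np.ones_like(z)],-1)@g['mount'].T)[...,:3]@R.from_rotvec(s['tool_rot']).as_matrix().T+s['tcp_pos']
m=(z>0)&(fr[...,2]>100)&(fr[...,0]<90)&(abs(W[...,2]-.135)<.004)&(np.hypot(W[...,0]-.627,W[...,1]+.0465)<.035)
Q=W[m]; print(m.sum(),Q.mean(0),cv2.minAreaRect((Q[:,:2]*1000).astype(np.float32)))
E
```

```text
t 18.7 tcp [ 0.6261 -0.0466  0.1813] yaw -2.927 tilt [-9.28889164e-05 -1.50527953e-04 -9.99999984e-01] j [-0.074  0.438  0.127  1.26  -0.    -0.288]
go mm [-0.7  0.  64.3] F [-0.25  0.46 -0.16] gap 0.04035718691160765 0.0
1845 [ 0.6259877  -0.04746751  0.13482636] ((627.4365234375, -46.885955810546875), (49.52077102661133, 11.637689590454102), 11.718729019165039)
```

move_arm(commands=[[40,-1,0,8,0],[40,0,0,16,0],[40,0,0,18,0],[40,0,0,14,0],[40,0,0,7,0],[40,0,0,0,0],[40,0,0,0,0]])

```text
t: 19.33
tcp_pos: [0.627, -0.0463, 0.1183]
tool_rot: [-0.335, 3.123, -0.0]
contact_force: [0.7, -0.2, 0.3]
finger_gap: 0.0401
grasp_force: 0.0
```

```bash
python3 off.py .6272 -.0468 .117
```

```text
t 19.3333 tcp [ 0.627  -0.0463  0.1183] yaw -2.928 tilt [-3.36821994e-04 -2.16222053e-04 -9.99999920e-01] j [-0.074  0.475  0.02   1.116 -0.    -0.287]
go mm [-0.1 -0.5  1.3] F [ 0.66 -0.23  0.33] gap 0.040135981901761424 0.0
```

move_arm(commands=[[30,0,-0.4,0,0],[22,0,0,0,0],[16,0,0,0,0],[12,0,0,0,0],[9,0,0,0,0],[9,0,0,0,0],[9,0,0,0,0]], newtons=25)

```text
t: 19.92
tcp_pos: [0.6272, -0.0463, 0.1187]
tool_rot: [-0.335, 3.123, 0.001]
contact_force: [-1.7, 3.9, 5.9]
finger_gap: 0.0114
grasp_force: 24.9
```

```bash
python3 st.py; python3 knob.py
```

```text
19.92 tcp [627.18 -46.3  118.67] yaw 3.355 F [-1.7  3.9  5.9] T [ 0.609  0.246 -0.092] j6 -0.288
knob z 1022 [0.13434306 0.13675281 0.1566484  0.16211126 0.16261293] tcp 0.1186684917833628
```

move_arm(commands=[[9,0,0.2,-0.4,0],[9,0,0.4,-0.3,0],[9,0,0.6,0,0],[9,0,0.8,0,0],[9,0,1,0,0],[9,0,0.8,0,0],[9,0,0.5,0,0],[9,0,0.2,0,0]])

```text
t: 20.63
tcp_pos: [0.6263, -0.0422, 0.1187]
tool_rot: [-0.334, 3.123, -0.0]
contact_force: [5.0, -1.3, 1.5]
finger_gap: 0.0119
grasp_force: 24.7
```

```bash
python3 st.py
```

```text
20.63 tcp [626.29 -42.25 118.69] yaw 3.355 F [ 5.  -1.3  1.5] T [-0.241 -0.838  0.02 ] j6 -0.281
```

move_arm(commands=[[9,-0.2,0.5,0,0],[9,-0.2,1,0,0],[9,0,1.5,0,0],[9,0,2,0,0],[9,0,2,0,0],[9,0,2,0,0],[9,0,2,0,0],[9,0,1.5,0,0],[9,0,1,0,0],[9,0,0.5,0,0]])

```text
t: 21.47
tcp_pos: [0.6233, -0.0283, 0.1187]
tool_rot: [-0.335, 3.124, -0.0]
contact_force: [1.4, -1.1, 5.0]
finger_gap: 0.0116
grasp_force: 25.2
```

```bash
python3 st.py
```

```text
21.47 tcp [623.28 -28.3  118.69] yaw 3.355 F [ 1.4 -1.1  5. ] T [-0.27  -0.476 -0.03 ] j6 -0.259
```

move_arm(commands=[[9,0,0.5,0,0],[9,0,1,0,0],[9,0,1.5,0,0],[9,0,2,0,0],[9,0,2,0,0],[9,0,2,0,0],[9,0,2,0,0],[9,0,1.5,0,0],[9,0,1,0,0],[9,0,0.5,0,0]])

```text
t: 22.3
tcp_pos: [0.6203, -0.0147, 0.1186]
tool_rot: [0.334, -3.124, 0.0]
contact_force: [2.2, -1.6, 5.3]
finger_gap: 0.0115
grasp_force: 25.3
```

```bash
python3 st.py
```

```text
22.3 tcp [620.31 -14.7  118.64] yaw 3.355 F [ 2.2 -1.6  5.3] T [-0.313 -0.378 -0.041] j6 -0.237
```

move_arm(commands=[[9,-0.1,0.5,-0.4,0],[9,0,1,0,0],[9,0,1.5,0,0],[9,0,2,0,0],[9,0,2,0,0],[9,0,1.5,0,0],[9,0,1,0,0],[9,0,0.6,0,0],[9,0,0.5,0,0],[9,0,0.4,0,0]])

```text
t: 23.13
tcp_pos: [0.618, -0.004, 0.1187]
tool_rot: [0.334, -3.123, 0.0]
contact_force: [3.4, -1.6, -3.6]
finger_gap: 0.0117
grasp_force: 24.3
```

```bash
python3 st.py
```

```text
23.13 tcp [618.02  -4.02 118.74] yaw 3.355 F [ 3.4 -1.6 -3.6] T [-0.239 -0.769 -0.046] j6 -0.22
```

move_arm(commands=[[9,0,0.5,0,0],[9,0,0.5,0,0],[9,0,0.5,0,0],[9,0,0,0,0]])

```text
t: 23.47
tcp_pos: [0.6177, -0.0025, 0.1187]
tool_rot: [0.334, -3.123, -0.0]
contact_force: [3.4, -0.8, -6.0]
finger_gap: 0.0115
grasp_force: 24.3
```

```bash
python3 st.py
```

```text
23.47 tcp [617.68  -2.54 118.7 ] yaw 3.355 F [ 3.4 -0.8 -6. ] T [-0.118 -0.825 -0.005] j6 -0.217
```

move_arm(commands=[[9,0,0.5,0.3,0],[9,0,0.3,0,0],[9,0,0,0,0],[9,0,0,0,0]])

```text
t: 23.8
tcp_pos: [0.6176, -0.0022, 0.1187]
tool_rot: [0.334, -3.124, 0.001]
contact_force: [2.7, -3.2, -2.9]
finger_gap: 0.0117
grasp_force: 24.7
```

move_arm(commands=[[9,0,0.4,0,0],[9,0,0.3,0,0],[9,0,0,0,0],[9,0,0,0,0]])

```text
t: 24.13
tcp_pos: [0.6176, -0.0022, 0.1187]
tool_rot: [-0.333, 3.124, -0.003]
contact_force: [4.2, -7.9, -3.8]
finger_gap: 0.0115
grasp_force: 24.7
```

```bash
python3 st.py
```

```text
24.13 tcp [617.62  -2.22 118.7 ] yaw 3.354 F [ 4.2 -7.9 -3.8] T [-1.268 -0.762  0.034] j6 -0.215
```

move_arm(commands=[[9,0,-0.5,0,0],[12,0,0,0,0],[14,0,0,0,0],[20,0,0,0,0],[28,0,0,0,0],[36,0,0,0,0],[40,0,0,0,0],[40,0,0,-5,0],[40,0,0,-12,0],[40,0,0,-20,0]])

```text
t: 24.97
tcp_pos: [0.6165, -0.0016, 0.1546]
tool_rot: [0.334, -3.12, -0.001]
contact_force: [-0.8, 0.1, 0.2]
finger_gap: 0.04
grasp_force: 0.0
```

move_arm(commands=[[40,0,0,-25,0],[40,0,0,-25,0],[40,0,0,-25,0],[40,0,0,-12,0],[40,0,0,0,0],[40,20,0,0,0],[40,35,0,0,0],[40,40,0,0,0],[40,40,0,0,0],[40,30,0,0,0]])

```text
t: 25.8
tcp_pos: [0.4529, -0.0367, 0.2416]
tool_rot: [0.334, -3.121, -0.0]
contact_force: [1.1, 0.2, 0.8]
finger_gap: 0.0401
grasp_force: 0.0
```

move_arm(commands=[[40,25,0,0,0],[40,25,0,0,0],[40,10,0,0,0],[40,0,0,0,0],[40,0,0,0,0]])

```text
t: 26.22
tcp_pos: [0.3981, -0.0493, 0.2427]
tool_rot: [-0.333, 3.123, -0.0]
contact_force: [0.7, 0.8, 0.3]
finger_gap: 0.0397
grasp_force: 0.0
```

```bash
python3 st.py; python3 knob.py; python3 - <<'E'
from h import *
g=grab_frame('side'); fr=g['frame'].astype(int); full=np.full((480,640,3),np.nan); full[g['range_z']>0]=world(g,np.ones((480,640),bool))
h=(fr[...,2]>110)&(fr[...,0]<100)&(full[...,2]>.13)&(np.hypot(full[...,0]-.6176,full[...,1]+.0022)<.04); P=full[h]
print(len(P),cv2.minAreaRect((P[:,:2]*1000).astype(np.float32)))
for n in ('tray_jar','tray_dish_center'):
    for d in trace('side',n)[:3]:
        Q=world(g,d['mask']); print(n,np.round(np.median(Q,0),3),np.percentile(Q[:,2],98).round(3))
cv2.imwrite('pics/side3.png',g['frame'][:,:,::-1])
E
```

```text
26.22 tcp [398.14 -49.29 242.71] yaw 3.354 F [0.7 0.8 0.3] T [-0.045 -0.016  0.033] j6 -0.336
knob z 1033 [0.13413784 0.13646485 0.15675911 0.16208472 0.16258767] tcp 0.242710450446011
275 ((617.5267333984375, -4.875761032104492), (49.5958251953125, 13.45907211303711), 13.113523483276367)
tray_jar [0.831 0.041 0.037] 0.055
tray_jar [ 0.789 -0.038  0.036] 0.056
tray_jar [0.642 0.065 0.115] 0.133
tray_dish_center [0.597 0.136 0.093] 0.095
tray_dish_center [0.834 0.152 0.015] 0.017
```

View pics/side3.png

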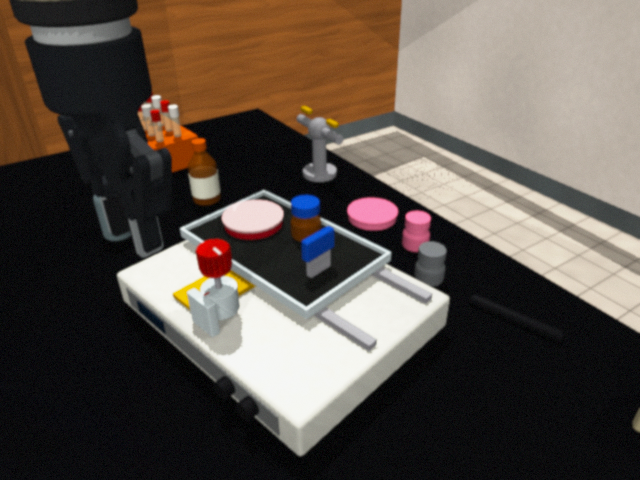

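The side picture shows the knob raised at (213,258), the tray at the left end, and the dish (253,217) and jar (305,218) standing. I'll check the travel once with the top camera, then hand in.

```bash
python3 - <<'E'
from h import *
g=grab_frame('top'); fr=g['frame'].astype(int); full=np.full((480,640,3),np.nan); full[g['range_z']>0]=world(g,np.ones((480,640),bool))
h=(fr[...,2]>110)&(fr[...,0]<100)&(full[...,2]>.13)&(np.hypot(full[...,0]-.6176,full[...,1]+.0022)<.035); P=full[h]
c=P.mean(0)[:2]*1000; d=c-[626.586,-46.07]; tr=d@[-.2122,.9772]; print(len(P),c,'travel',tr)
if tr>43.8: print(workorder.job_done())
E
```

```text
260 [617.0002541  -2.3386323] travel 44.7683877985333
the job is handed in; nothing more can be done
None
```

The job is handed in: the lock screw is parked and stays up on its own, and the platform is at the left-hand end of its rails (44.8 mm measured of 45). The dish and jar are standing, and the robot is touching nothing.

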